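# Tip the pile of tile blanks into its notched box

### The arm

A 6-joint arm with a two-finger parallel gripper is mounted at the origin on the work surface. World frame = base frame: x ahead of the robot, y to its left, z up, the work surface at z = 0. Lengths are in m, angles in rad, forces in N, time in s.
With the tool pointing down it reaches from about 0.4 to 0.925 m from the base axis. Payload 3.4 kg.
Tool frame: the origin (TCP) lies on the centre line of the jaws, within the pads' length; the fingertips stand finger_overhang ahead of it and the grasp point (between the pads) lies 6 mm ahead of it (finger_overhang is the distance from the TCP to the fingertips, in m); z points along the fingers, y is the line along which they close (so a half turn about z gives the same grasp; the last joint's range is limited). The gripper opens to 85 mm and grips with 20 to 120 N. Pads are 22 mm wide; open, the fingers measure 114 mm over their backs; the gripper's body (76 mm by 85 mm) begins 54 mm behind the grasp point. The pads swing forward as they close: fully open they stand 13 mm farther back than shut.
Start: joints at [-0.073, 0.307, 1.506, -0, 1.328, -0.073], TCP at [0.575, -0, 0.256] pointing down, gripper open.
Joint ranges: [-3.12, 3.12], [-1.05, 2.28], [0.14, 2.33], [-1.42, 4.57], [0.1, 2.73], [-2.68, 2.68]. Speed limits (rad/s): [2.57, 2.57, 3.14, 3.14, 3.14, 3.14].

### API

Orientations are given as a unit quaternion [w, x, y, z].
In Python, from bench import * gives the robot as it stands. The module is installed in compiled form; this text tells all that it offers.
- The arm moves only by the tool servo_tool, never from a script. Its argument "moves" is a list of rows, each an object of numbers: "x", "y", "z": the shift along the tool's x, y, z in units of 30 mm (1.0 is 30 mm); "rx", "ry", "rz": the turn, a rotation vector about the tool's x, y, z in units of 5 degrees (1.0 is 5 degrees). A call has 1 to 20 rows; each row shifts and turns the commanded pose from where the row before left it, along the tool's axes as they then stand; what a row does not reach is not made up. A row lasts 1/8 s, in which the tool goes at most 62.5 mm and 10.7 degrees, less where a joint would pass 70% of its speed; a pose out of reach is approached as far as the arm can. A call is refused whole if a number of a shift passes 1 or a number of a turn 1, either way. A call with a gripper value outside its range is refused whole. "claw" is the opening in per cent of the stroke, from 0 (shut) to 100 (fully open), set as the call begins (left out, the last holds). The fingers move at their own pace and stop on an object; "squeeze" is the grip in N (left out, the last holds). Time passes only in rows, so rows that do not move let the fingers close. It gives the time, the measured TCP pose, the force, the opening and the grip force at its end, in the units of the state.
- sense(): the state, without advancing time (a new reading comes with each control period).
- grab_frame(name): name is "scene" or "side" or "wrist"; returns a dict with "frame" (400x640x3 uint8, blue, green, red), "range_z" (400x640 float32, m along the optical axis (not along the pixel's ray), 0 where there is no reading), "fovy" (degrees; the focal length in pixels is half the picture's height over the tangent of half this angle, whatever the lens; pixels are square), "cx", "cy" (the principal point, pixels), "origin" and "attitude" of the camera in the world. Camera axes: x right, y down, z forward; pixel columns grow to the right and rows downward; lengths in m; the calibration is good to about 2 mm. A picture is of the moment at which its call begins.
- finish_job(): hands the job in; it is judged then, once.
The state is a dict: "time": time; "joints": joint angles; "qvel": joint speeds; "joint_torque": joint torques, N m; "ee_pos": TCP position; "tool_rot": TCP orientation; "force": force on the tool from outside, world axes, zero at the start; "ft_torque": the same for the moment, N m; "opening": finger opening in m; "grasp_force": force on a finger pad.
Only numpy, scipy, OpenCV 4.12 (cv2) and the standard library are available. Lean on these libraries where they do the work, as an engineer would, in place of code of your own. Each camera call takes 0.05 s, during which the arm holds its last target. There are 200 camera calls.

### The job

On the craft table, pick up the banded pile of rectangular wooden tiles and put it into the low oblong box with notched sides: hold it tilted lengthwise some 15 to 25 degrees, bring its lower end down into the box by one end wall (either one), then lay it down flat on the box's floor while you still hold it, and let go. Leave the round coasters and the glass jar where they stand.

Things in the scene. Friction and masses are not known exactly. Their poses are not given: they have to be found in the camera images.
- tiles_mid (a point): Centre of the loose pile of eight oblong wooden tiles, bound by a paper band round the middle so that it moves as one rigid piece; 100 mm (its x) by 60 mm (its y) by 48 mm tall (its z, up), about 0.2 kg, standing flat on the table, centre 24 mm up. Both ends are alike. Grip it across the 60 mm width, at mid-length.
- holder: Low open oblong plywood box, fixed. Origin: centre of its underside, on the table; x lengthwise, z up. Outside 124 x 82 mm, walls and floor 6 mm; inside 112 (x) x 70 (y), 20 deep: rim 26, inner floor 6 mm above the origin. Long sides cut down over the middle 68 mm to 12 mm above the origin, room for fingers. Ends alike. Seated pile: centre 30 mm above the origin. The square box nearby is not for this pile.
- rounds_mid (a point): Centre of a loose pile of round wooden coasters, 64 mm across, 40 mm tall, standing on the table; to be left alone.
- jar_mid (a point): Centre of a small glass jar with a white cap, 50 mm across, 60 mm tall, standing on the table; to be left alone.
Mind the look-alikes: they are no part of the job. What is shaped like the part that bears tiles_mid but red is not meant.

How it is judged:
By the outcome, as a careful person would: the job done as asked, in the order asked, and still so for the second after the job is handed in, with the robot touching nothing.
It also fails if it takes over 38 s, if anything falls off the work surface, if the arm or the gripper's body presses on something with over 40 N, if the wrist force passes 120 N, or if a joint passes its speed limit or range.

## Working session

There is one attempt and no reset: what is moved stays moved. The work goes in short steps, Python scripts to look and compute and a tool call to move; the robot and the scene stay as the last step left them, time stands still between calls to the robot, and variables do not carry over. Pictures are saved under pics/ and viewed, at most 10 in all, crops included, and the job is handed in when it is done.

Besides the shell and the picture viewer there is one more tool, called after "Request:" by a JSON object that holds its "fn" and its "kwargs", one argument or row to a line. servo_tool: Moves the arm, as the interface text tells. Its arguments: {"type":"object","properties":{"moves":{"type":"array"},"claw":{"type":"number"},"squeeze":{"type":"number"}},"required":["moves"]}

```bash
mkdir -p pics; cat > h.py <<'E'
from bench import *
import numpy as np, cv2
from scipy.spatial.transform import Rotation as R
def att(a):
    a=np.array(a,float)
    return a if a.shape==(3,3) else R.from_quat(a[[1,2,3,0]]).as_matrix()
def pts(f):
    d=f["range_z"]; h,w=d.shape; fl=h/2/np.tan(np.radians(f["fovy"])/2)
    v,u=np.mgrid[:h,:w]
    c=np.stack([(u-f["cx"])/fl*d,(v-f["cy"])/fl*d,d],-1)
    P=c@att(f["attitude"]).T+np.array(f["origin"]); P[d<=0]=np.nan
    return P
E
python3 - <<'E'
from h import *
s=sense();print(s)
for n in("scene","side","wrist"):
    f=grab_frame(n);cv2.imwrite(f"pics/{n}0.png",f["frame"]);np.savez(f"{n}0.npz",**f)
    print(n,f["fovy"],f["cx"],f["cy"],f["origin"],f["attitude"],(f["range_z"]>0).mean())
E
```

```text
{'time': 0.0, 'joints': array([-7.34968599e-02,  3.07567096e-01,  1.50766342e+00, -3.77963937e-06,
        1.32840162e+00, -7.34980839e-02]), 'qvel': array([-0.00101082,  0.00064773, -0.00042041, -0.0019797 , -0.00032048,
       -0.00020275]), 'joint_torque': array([-2.40806599e-03, -4.57556927e+01, -2.51919490e+01, -3.95127336e-04,
        1.32516641e-02, -2.41733758e-06]), 'ee_pos': array([5.74357263e-01, 2.33318780e-05, 2.55388131e-01]), 'tool_rot': array([-7.70872914e-04,  7.07105659e-01,  7.07107168e-01, -6.67561675e-04]), 'force': array([ 0.71200813, -0.05350348,  0.47013707]), 'ft_torque': array([-0.00043999, -0.00600813, -0.01296181]), 'grasp_force': 0.0, 'opening': 0.08528402648412309}
scene 44.77866112196795 325.43513396009195 195.29635753689516 [1.013892   0.31923739 1.00238427] [-0.13527137  0.46908392  0.83419181 -0.25648774] 0.99609375
side 54.99796382900344 315.60339376179263 196.70384070260417 [ 0.31959371 -0.61273265  0.56314485] [-0.42410803  0.89337614 -0.13405826  0.06355976] 0.99608203125
wrist 65.05461008709229 319.43838911758826 198.85819116956287 [0.57436187 0.07651939 0.37333204] [ 1.53200985e-01  9.88194309e-01  2.18548330e-04 -1.19110478e-03] 0.99599609375
```

View pics/scene0.png

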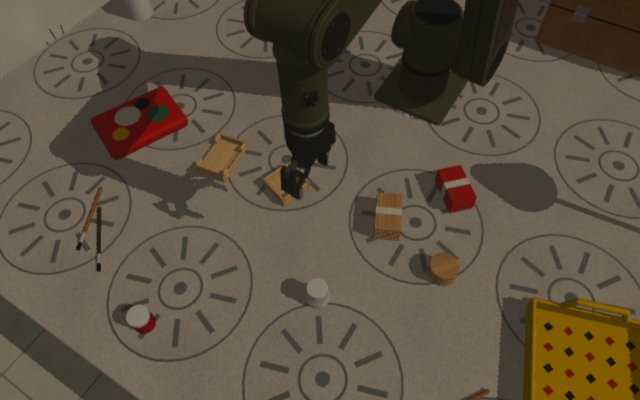

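View pics/wrist0.png

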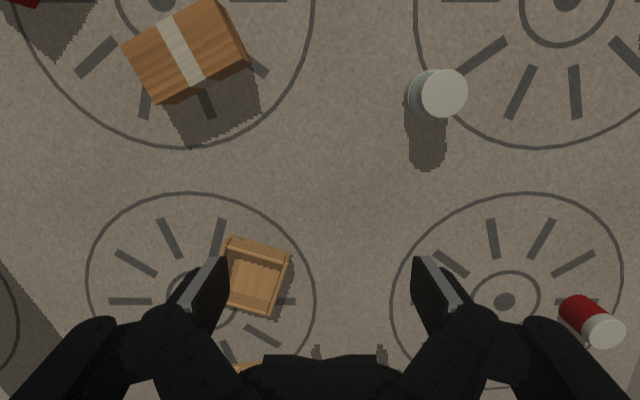

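The scene view shows these candidates:
- **Pile:** wooden banded pile at (388,216), the red one at (456,188), which is a decoy, and round coasters at (443,268).
- **Box:** oblong notched box at (222,157), and the square one at (287,186), which is a decoy.
- **To leave alone:** white-capped jar at (317,292), and a red/white jar at (141,319).

I choose the wooden pile and the oblong box.

```bash
cat > m.py <<'E'
from h import *
def rect(P,m,zlo,zhi):
    k=m&(P[...,2]>zlo)&(P[...,2]<zhi)
    n,l,st,c=cv2.connectedComponentsWithStats(k.astype(np.uint8))
    i=1+np.argmax(st[1:,4]); Q=P[l==i]
    (cx,cy),(w,h),a=cv2.minAreaRect((Q[:,:2]*1000).astype(np.float32))
    if w<h: w,h,a=h,w,a+90
    return np.round([cx,cy,w,h,a,np.median(Q[:,2])*1000,len(Q)],1)
def box(m,*b):
    k=np.zeros(m,bool);k[b[1]:b[3],b[0]:b[2]]=1;return k
E
python3 - <<'E'
from m import *
S=(400,640)
f=np.load("scene0.npz");P=pts(f)
print("tiles",rect(P,box(S,365,180,415,250),.043,.056))
print("red",rect(P,box(S,430,160,480,215),.03,.07))
print("rounds",rect(P,box(S,425,245,465,290),.034,.05))
print("jar",rect(P,box(S,300,270,335,310),.05,.07))
print("holder",rect(P,box(S,190,130,250,185),.008,.05),rect(P,box(S,190,130,250,185),.02,.035))
print("square",rect(P,box(S,262,160,312,210),.01,.05))
f=np.load("side0.npz");P2=pts(f);print("side z table",np.nanmedian(P2[...,2]),np.nanmedian(P[...,2]))
f=np.load("wrist0.npz");Pw=pts(f);print("wrist tiles",rect(Pw,box(S,100,0,280,150),.043,.056))
a=cv2.imread("pics/scene0.png")
c=np.hstack([cv2.resize(a[120:200,180:260],(380,380)),cv2.resize(a[170:250,350:430],(380,380))])
cv2.imwrite("pics/crop0.png",c)
E
```

```text
tiles [441.2 120.6 103.9  59.7  26.3  48.3 984. ]
red [ 288.2  225.   102.2   63.3   45.2   47.9 1055. ]
rounds [496.6 287.5  63.1  62.8  38.5  39.7 645. ]
jar [691.2  83.2  44.   43.9 161.6  60.2 371. ]
holder [ 496.4 -332.   127.4   86.4    8.2   16.7  713. ] [ 545.1 -325.    82.4   29.7   99.8   25.5  149. ]
square [ 495.4 -143.6   87.8   57.4   69.7   26.3  306. ]
side z table 0.0012953156352738526 0.0014516594724024445
wrist tiles [ 441.9  119.9  101.1   61.4   25.7   47.9 7359. ]
```

View pics/side0.png

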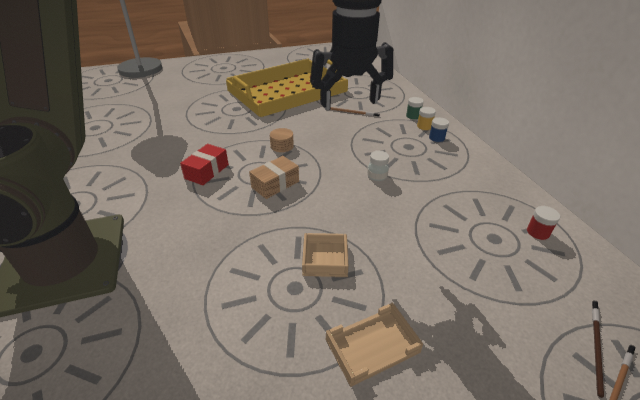

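View pics/crop0.png

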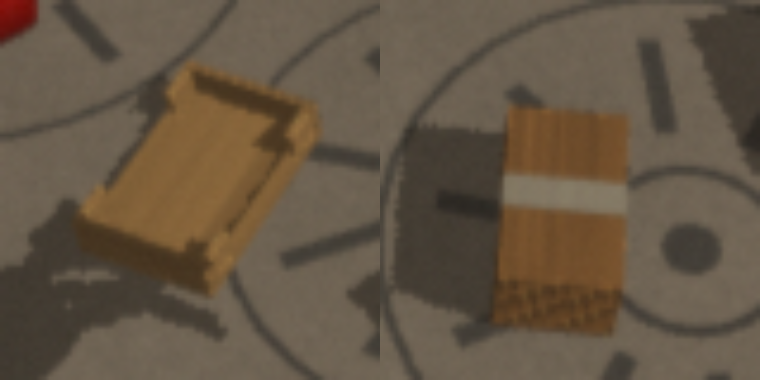

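The crop confirms it: the light-wood pile has the paper band, and the oblong box has sides cut down in the middle. The side view agrees (pile at (275,176), box at (374,345)). Next I move over the pile and turn the tool to its axis.

Request:
{"fn": "servo_tool", "kwargs": {
  "moves": [
    {"x":0.8,"y":-0.88},
    {"x":0.8,"y":-0.88},
    {"x":0.8,"y":-0.88},
    {"x":0.8,"y":-0.88},
    {"x":0.8,"y":-0.88},
    {"rz":1},
    {"rz":1},
    {"rz":1},
    {"rz":1},
    {"rz":1},
    {"rz":1},
    {"rz":1},
    {"rz":1},
    {"rz":1},
    {"rz":1},
    {"rz":1},
    {"rz":1},
    {"rz":0.8},
    {}
  ],
  "claw": 100
}}

```text
invalid input
```

```bash
python3 - <<'E'
from m import *
import bench
print([n for n in dir(bench) if n[0]!='_'], getattr(bench,'finger_overhang',None))
S=(400,640);s=sense();print(s["ee_pos"],R.from_quat(s["tool_rot"][[1,2,3,0]]).as_matrix().round(4),s["time"])
f=grab_frame("wrist");cv2.imwrite("pics/w1.png",f["frame"]);P=pts(f)
k=(P[...,2]>.043)&(P[...,2]<.056)&(np.hypot(P[...,0]-.4415,P[...,1]-.12)<.075)
print("tiles",rect(P,k,.04,.06),"table",np.nanmedian(P[...,2][P[...,2]<.01]))
for n in("scene","side"):
    f=grab_frame(n);P=pts(f)
    k=(np.hypot(P[...,0]-.496,P[...,1]+.332)<.09)
    print(n,"holder",rect(P,k,.01,.05),"rim",rect(P,k,.021,.035),"tab",np.nanmedian(P[...,2][k&(P[...,2]<.004)]))
    Q=P[k&(P[...,2]>.021)&(P[...,2]<.035)]
    print(np.round(cv2.boxPoints(cv2.minAreaRect((Q[:,:2]*1000).astype(np.float32))),1).tolist(),cv2.minAreaRect((Q[:,:2]*1000).astype(np.float32)))
E
```

```text
['Unreachable', 'finger_overhang', 'finish_job', 'grab_frame', 'sense'] 0.025
[5.74526718e-01 4.05872567e-06 2.55599226e-01] [[ 0.0e+00  1.0e+00 -1.6e-03]
 [ 1.0e+00 -0.0e+00  1.0e-04]
 [ 1.0e-04 -1.6e-03 -1.0e+00]] 0.15
tiles [ 442.1  119.9  100.5   61.2   25.    47.9 7344. ] table 0.0004025011575203574
scene holder [ 496.6 -332.1  129.    86.3    7.7   20.3  580. ] rim [ 545.2 -325.2   84.    31.9   98.4   25.7  143. ] tab 0.0009889104331423093
[[427.0, -298.29998779296875], [438.29998779296875, -383.5], [566.0999755859375, -366.6000061035156], [554.7999877929688, -281.3999938964844]] ((496.5669250488281, -332.463134765625), (128.915771484375, 85.93620300292969), 7.520446300506592)
side holder [ 497.5 -333.2  124.9   83.7    8.1   21.  1592. ] rim [ 449.7 -340.3   83.    28.2   98.5   26.4  421. ] tab 0.0009309236923430442
[[430.0, -301.29998779296875], [441.70001220703125, -383.3999938964844], [565.2000122070312, -365.79998779296875], [553.5999755859375, -283.70001220703125]] ((497.6354064941406, -333.5474853515625), (124.752685546875, 82.97297668457031), 8.091651916503906)
```

The move was refused, probably because of the empty row.

Request:
{"fn": "servo_tool", "kwargs": {
  "moves": [
    {"x":0.8,"y":-0.88},
    {"x":0.8,"y":-0.88},
    {"x":0.8,"y":-0.88},
    {"x":0.8,"y":-0.88},
    {"x":0.8,"y":-0.88},
    {"rz":1},
    {"rz":1},
    {"rz":1},
    {"rz":1},
    {"rz":1},
    {"rz":1},
    {"rz":1},
    {"rz":1},
    {"rz":1},
    {"rz":1},
    {"rz":1},
    {"rz":1},
    {"rz":0.8},
    {"x":0}
  ],
  "claw": 100
}}

```text
invalid input
```

Request:
{"fn": "servo_tool", "kwargs": {
  "moves": [
    {"x":0.8,"y":-0.88,"z":0,"rx":0,"ry":0,"rz":0},
    {"x":0.8,"y":-0.88,"z":0,"rx":0,"ry":0,"rz":0}
  ]
}}

```text
time: 0.55
ee_pos: [0.5217, 0.0482, 0.256]
tool_rot: [-0.0, 0.707, 0.707, -0.0]
force: [-0.4, -0.4, 0.2]
opening: 0.0851
grasp_force: 0.0
```

Request:
{"fn": "servo_tool", "kwargs": {
  "moves": [
    {"x":0.8,"y":-0.88,"z":0,"rx":0,"ry":0,"rz":0},
    {"x":0.8,"y":-0.88,"z":0,"rx":0,"ry":0,"rz":0},
    {"x":0.8,"y":-0.88,"z":0,"rx":0,"ry":0,"rz":0},
    {"x":0,"y":0,"z":0,"rx":0,"ry":0,"rz":1},
    {"x":0,"y":0,"z":0,"rx":0,"ry":0,"rz":1},
    {"x":0,"y":0,"z":0,"rx":0,"ry":0,"rz":1},
    {"x":0,"y":0,"z":0,"rx":0,"ry":0,"rz":1},
    {"x":0,"y":0,"z":0,"rx":0,"ry":0,"rz":1},
    {"x":0,"y":0,"z":0,"rx":0,"ry":0,"rz":1},
    {"x":0,"y":0,"z":0,"rx":0,"ry":0,"rz":1},
    {"x":0,"y":0,"z":0,"rx":0,"ry":0,"rz":1},
    {"x":0,"y":0,"z":0,"rx":0,"ry":0,"rz":1},
    {"x":0,"y":0,"z":0,"rx":0,"ry":0,"rz":1},
    {"x":0,"y":0,"z":0,"rx":0,"ry":0,"rz":1},
    {"x":0,"y":0,"z":0,"rx":0,"ry":0,"rz":1},
    {"x":0,"y":0,"z":0,"rx":0,"ry":0,"rz":0.8},
    {"x":0,"y":0,"z":0,"rx":0,"ry":0,"rz":0}
  ]
}}

```text
time: 2.68
ee_pos: [0.443, 0.12, 0.2563]
tool_rot: [0.0, 0.974, 0.225, 0.0]
force: [1.0, 0.3, -0.6]
opening: 0.0852
grasp_force: 0.0
```

```bash
cat > rel.py <<'E'
from m import *
def rel(p,yaw):
    "target TCP p (mm), tool-x yaw deg, tool down -> shift in tool axes (units), rz units"
    s=sense();M=R.from_quat(s["tool_rot"][[1,2,3,0]]).as_matrix()
    print("t",s["time"],"pos",(s["ee_pos"]*1000).round(1),"xdir",np.degrees(np.arctan2(M[1,0],M[0,0])).round(2),"axes",M.T.round(3).tolist(),"open",s["opening"],"F",s["force"].round(1),s["grasp_force"])
    y=np.radians(yaw);T=np.array([[np.cos(y),np.sin(y),0],[np.sin(y),-np.cos(y),0],[0,0,-1]]).T
    T=np.array([[np.cos(y),np.sin(y),0],[np.sin(y),-np.cos(y),0],[0,0,-1]])
    print("shift units",(M.T@(np.array(p)-s["ee_pos"]*1000)/30).round(3),"rot units",(np.degrees(R.from_matrix(M.T@T).as_rotvec())/5).round(3))
E
python3 - <<'E'
from rel import *
f=grab_frame("wrist");cv2.imwrite("pics/w1.png",f["frame"]);P=pts(f)
k=(np.hypot(P[...,0]-.4415,P[...,1]-.12)<.075)
print("tiles",rect(P,k,.043,.053))
rel([441.8,120,32],25.7)
E
```

```text
tiles [ 442.5  119.5  100.1   60.1   24.9   47.9 5147. ]
t 2.725 pos [442.9 120.  256.3] xdir 26.08 axes [[0.898, 0.44, -0.0], [0.44, -0.898, 0.0], [-0.0, -0.0, -1.0]] open 0.08520730020121424 F [-0.1  0.9  0.3] 0.0
shift units [-0.033 -0.018  7.477] rot units [0.    0.    0.075]
```

View pics/w1.png

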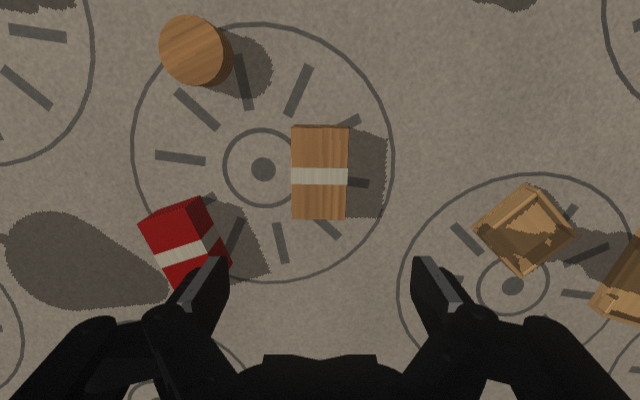

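The pile sits at (320,172), lined up with the jaws. The red pile at (183,240) is clear of the left finger's descent. Descend and grip.

Request:
{"fn": "servo_tool", "kwargs": {
  "moves": [
    {"x":-0.02,"y":0,"z":1,"rx":0,"ry":0,"rz":0.15},
    {"x":0,"y":0,"z":1,"rx":0,"ry":0,"rz":0},
    {"x":0,"y":0,"z":1,"rx":0,"ry":0,"rz":0},
    {"x":0,"y":0,"z":1,"rx":0,"ry":0,"rz":0},
    {"x":0,"y":0,"z":1,"rx":0,"ry":0,"rz":0},
    {"x":0,"y":0,"z":1,"rx":0,"ry":0,"rz":0},
    {"x":0,"y":0,"z":0.7,"rx":0,"ry":0,"rz":0},
    {"x":0,"y":0,"z":0.4,"rx":0,"ry":0,"rz":0},
    {"x":0,"y":0,"z":0.24,"rx":0,"ry":0,"rz":0},
    {"x":0,"y":0,"z":0,"rx":0,"ry":0,"rz":0}
  ]
}}

```text
time: 3.98
ee_pos: [0.4426, 0.1197, 0.0361]
tool_rot: [-0.0, 0.976, 0.219, -0.0]
force: [0.1, 0.7, -0.4]
opening: 0.0855
grasp_force: 0.0
```

Request:
{"fn": "servo_tool", "kwargs": {
  "moves": [
    {"x":0,"y":0,"z":0,"rx":0,"ry":0,"rz":0},
    {"x":0,"y":0,"z":0,"rx":0,"ry":0,"rz":0},
    {"x":0,"y":0,"z":0,"rx":0,"ry":0,"rz":0},
    {"x":0,"y":0,"z":0,"rx":0,"ry":0,"rz":0},
    {"x":0,"y":0,"z":0,"rx":0,"ry":0,"rz":0},
    {"x":0,"y":0,"z":0,"rx":0,"ry":0,"rz":0}
  ],
  "claw": 0,
  "squeeze": 50
}}

```text
time: 4.72
ee_pos: [0.443, 0.1199, 0.037]
tool_rot: [-0.0, 0.976, 0.219, 0.001]
force: [-1.2, -0.7, 6.0]
opening: 0.0593
grasp_force: 54.8
```

Request:
{"fn": "servo_tool", "kwargs": {
  "moves": [
    {"x":0,"y":0,"z":-0.3,"rx":0,"ry":0,"rz":0},
    {"x":0,"y":0,"z":-0.7,"rx":0,"ry":0,"rz":0},
    {"x":0,"y":0,"z":-1,"rx":0,"ry":0,"rz":0},
    {"x":0,"y":0,"z":-1,"rx":0,"ry":0,"rz":0},
    {"x":0,"y":0,"z":-1,"rx":0,"ry":0,"rz":0},
    {"x":0,"y":0,"z":-1,"rx":0,"ry":0,"rz":0},
    {"x":0,"y":0,"z":0,"rx":0,"ry":0,"rz":0}
  ]
}}

```text
time: 5.6
ee_pos: [0.4439, 0.1199, 0.1884]
tool_rot: [0.0, 0.976, 0.219, 0.003]
force: [1.2, -0.8, -1.8]
opening: 0.0595
grasp_force: 54.5
```

```bash
python3 - <<'E'
from rel import *
rel([497.2,-333,187],8)
f=grab_frame("wrist");cv2.imwrite("pics/w2.png",f["frame"]);P=pts(f)
print(np.nanmedian(P[150:250,300:340,2]))
E
```

```text
t 5.6 pos [443.9 119.9 188.4] xdir 25.26 axes [[0.904, 0.427, 0.005], [0.427, -0.904, 0.002], [0.006, 0.001, -1.0]] open 0.05947735007928844 F [ 1.2 -0.8 -1.8] 54.50621545314789
shift units [-4.836 14.413  0.042] rot units [ 0.009 -0.064  3.451]
0.19904954699543312
```

View pics/w2.png

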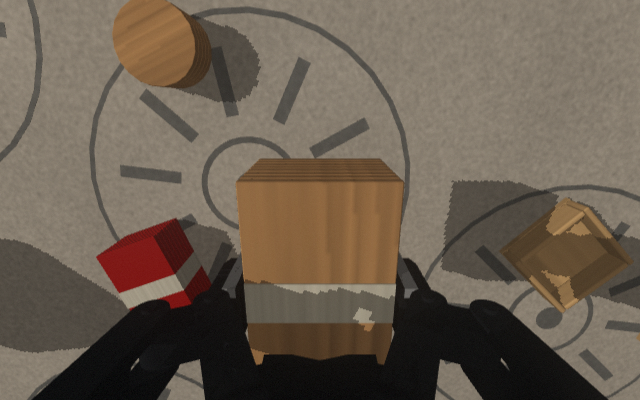

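The pile is gripped level and centred. I move most of the way and stop short of the box for a closer measurement.

Request:
{"fn": "servo_tool", "kwargs": {
  "moves": [
    {"x":-0.3,"y":0.5,"z":0,"rx":0,"ry":0,"rz":0},
    {"x":-0.6,"y":1,"z":0,"rx":0,"ry":0,"rz":0},
    {"x":-0.6,"y":1,"z":0,"rx":0,"ry":0,"rz":0},
    {"x":-0.6,"y":1,"z":0,"rx":0,"ry":0,"rz":0},
    {"x":-0.6,"y":1,"z":0,"rx":0,"ry":0,"rz":0},
    {"x":-0.6,"y":1,"z":0,"rx":0,"ry":0,"rz":0},
    {"x":-0.6,"y":1,"z":0,"rx":0,"ry":0,"rz":0},
    {"x":-0.6,"y":1,"z":0,"rx":0,"ry":0,"rz":0},
    {"x":-0.6,"y":1,"z":0,"rx":0,"ry":0,"rz":0},
    {"x":-0.6,"y":1,"z":0,"rx":0,"ry":0,"rz":0},
    {"x":-0.3,"y":0.5,"z":0,"rx":0,"ry":0,"rz":0},
    {"x":0,"y":0,"z":0,"rx":0,"ry":0,"rz":1},
    {"x":0,"y":0,"z":0,"rx":0,"ry":-0.06,"rz":1},
    {"x":0,"y":0,"z":0,"rx":0,"ry":0,"rz":1},
    {"x":0,"y":0,"z":0,"rx":0,"ry":0,"rz":0.45},
    {"x":0,"y":0,"z":0,"rx":0,"ry":0,"rz":0}
  ]
}}

```text
time: 7.65
ee_pos: [0.4067, -0.2278, 0.1852]
tool_rot: [-0.0, 0.998, 0.07, -0.003]
force: [-0.1, -0.3, -1.8]
opening: 0.0594
grasp_force: 54.5
```

```bash
cat > look.py <<'E'
from rel import *
import sys
for n in("wrist","side","scene"):
    f=grab_frame(n);P=pts(f)
    cv2.imwrite(f"pics/{n}_{sys.argv[1]}.png",f["frame"])
    k=(np.hypot(P[...,0]-.497,P[...,1]+.333)<.085)&(P[...,2]>.008)&(P[...,2]<.032)
    Q=P[k]
    if len(Q)<50: continue
    c,sz,a=cv2.minAreaRect((Q[:,:2]*1000).astype(np.float32))
    print(n,np.round(c,1),np.round(sz,1),round(a,2),len(Q),"table",np.nanmedian(P[...,2][P[...,2]<.006]).round(4),"rim",np.percentile(Q[:,2],95).round(4))
rel([497.2,-333,187],8)
E
python3 look.py 3
```

```text
wrist [ 498.  -333.8] [123.4  82.8] 8.02 5330 table 0.0005 rim 0.027
side [ 497.4 -333.1] [124.7  83.8] 8.05 1966 table 0.0007 rim 0.0276
scene [ 496.8 -331.1] [127.9  86.7] 9.06 826 table 0.0008 rim 0.0283
t 7.8 pos [ 407.2 -228.1  185.7] xdir 8.04 axes [[0.99, 0.14, -0.006], [0.14, -0.99, -0.0], [-0.006, -0.001, -1.0]] open 0.059299509706284136 F [ 0.6  0.5 -1.7] 54.505627155303955
shift units [ 2.482  3.881 -0.059] rot units [-0.     0.069  0.007]
```

View pics/wrist_3.png

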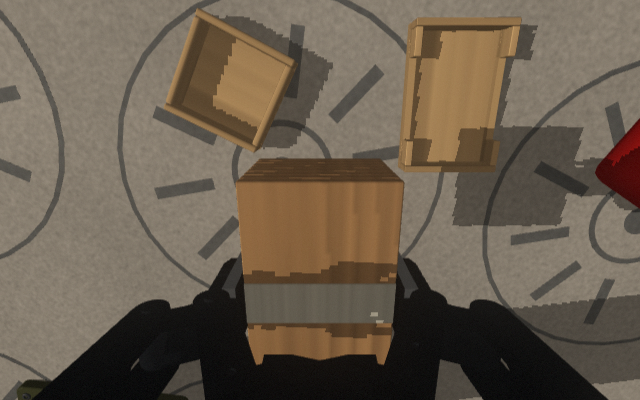

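The box shows clearly at (460,95), and the wrist view gives centre (497.7, −333.5) mm and yaw 8.0°. The square decoy at (228,80) is well clear. I move over the box and tilt about 18° with the near (−x) end low.

Request:
{"fn": "servo_tool", "kwargs": {
  "moves": [
    {"x":0.3,"y":0.5,"z":0,"rx":0,"ry":0,"rz":0},
    {"x":0.5,"y":0.95,"z":0,"rx":0,"ry":0,"rz":0},
    {"x":0.5,"y":0.95,"z":0,"rx":0,"ry":0,"rz":0},
    {"x":0.5,"y":0.95,"z":0,"rx":0,"ry":0,"rz":0},
    {"x":0.3,"y":0.55,"z":0,"rx":0,"ry":0,"rz":0},
    {"x":0,"y":0,"z":0,"rx":0,"ry":0.7,"rz":0},
    {"x":0,"y":0,"z":0,"rx":0,"ry":1,"rz":0},
    {"x":0,"y":0,"z":0,"rx":0,"ry":1,"rz":0},
    {"x":0,"y":0,"z":0,"rx":0,"ry":0.95,"rz":0},
    {"x":0,"y":0,"z":0,"rx":0,"ry":0,"rz":0},
    {"x":0,"y":0,"z":0,"rx":0,"ry":0,"rz":0}
  ]
}}

```text
time: 9.18
ee_pos: [0.4868, -0.3365, 0.186]
tool_rot: [-0.01, 0.985, 0.069, 0.155]
force: [0.7, 0.7, -1.3]
opening: 0.0596
grasp_force: 54.6
```

```bash
cat > st.py <<'E'
from h import *
HC=np.array([497.7,-333.5,0]);yw=np.radians(8.04)
H=np.array([[np.cos(yw),np.sin(yw),0],[-np.sin(yw),np.cos(yw),0],[0,0,1]])
def st():
    s=sense();M=H@R.from_quat(s["tool_rot"][[1,2,3,0]]).as_matrix();p=H@(s["ee_pos"]*1000-HC)
    th=np.degrees(np.arctan2(M[2,0],M[0,0]))
    e=p+M@[-50,0,36.5]; g=p+M@[50,0,36.5]
    print("t",s["time"],"TCP_h",p.round(1),"tilt",th.round(2),"yaw",np.degrees(np.arctan2(M[1,0],M[0,0])).round(2),"roll",np.degrees(np.arcsin(M[2,1])).round(2),"low edge",e.round(1),"far edge",g.round(1),"F",s["force"].round(1),s["grasp_force"].round(1),s["opening"].round(4))
    return s,M,p
def to(M,p,edge,tilt):
    t=np.radians(tilt);T=np.array([[np.cos(t),0,np.sin(t)],[0,-1,0],[np.sin(t),0,-np.cos(t)]])
    d=np.array(edge)-T@[-50,0,36.5]-p
    print(edge,tilt,"shift",(M.T@d/30).round(3),"rot",(np.degrees(R.from_matrix(M.T@T).as_rotvec())/5).round(3))
E
python3 - <<'E'
from st import *
s,M,p=st()
f=grab_frame("wrist");P=pts(f)
W=R.from_quat(s["tool_rot"][[1,2,3,0]]).as_matrix()
L=(P*1000-s["ee_pos"]*1000)@W
k=(L[...,2]>-20)&(L[...,2]<-3)&(abs(L[...,1])<36)&(L[...,0]>5)&(L[...,0]<60)
hsv=cv2.cvtColor(f["frame"],cv2.COLOR_BGR2HSV);k&=hsv[...,2]>60
Q=L[k];print(len(Q),"top z",np.median(Q[:,2]),"front x",np.percentile(Q[:,0],[95,99,100]),"y",np.percentile(Q[:,1],[0,1,99,100]),"slope",np.polyfit(Q[:,0],Q[:,2],1))
to(M,p,[-48,0,35],18);to(M,p,[-48,0,9],18)
cv2.imwrite("pics/side4.png",grab_frame("side")["frame"])
E
```

```text
Traceback (most recent call last):
  File "st.py", line 8, in st
    print("t",s["time"],"TCP_h",p.round(1),"tilt",th.round(2),"yaw",np.degrees(np.arctan2(M[1,0],M[0,0])).round(2),"roll",np.degrees(np.arcsin(M[2,1])).round(2),"low edge",e.round(1),"far edge",g.round(1),"F",s["force"].round(1),s["grasp_force"].round(1),s["opening"].round(4))
                                                                                                                                                                                                                                     ^^^^^^^^^^^^^^^^^^^^^^
AttributeError: 'float' object has no attribute 'round'
```

```bash
sed -i 's/s\["grasp_force"\].round(1),s\["opening"\].round(4)/round(s["grasp_force"],1),round(s["opening"],4)/' st.py
python3 - <<'E'
from st import *
s,M,p=st()
f=grab_frame("wrist");P=pts(f)
W=R.from_quat(s["tool_rot"][[1,2,3,0]]).as_matrix()
L=(P*1000-s["ee_pos"]*1000)@W
k=(L[...,2]>-20)&(L[...,2]<-3)&(abs(L[...,1])<36)&(L[...,0]>5)&(L[...,0]<60)
hsv=cv2.cvtColor(f["frame"],cv2.COLOR_BGR2HSV);k&=hsv[...,2]>60
Q=L[k];print(len(Q),"top z",np.median(Q[:,2]),"front x",np.percentile(Q[:,0],[95,99,100]),"y",np.percentile(Q[:,1],[0,1,99,100]),"slope",np.polyfit(Q[:,0],Q[:,2],1))
to(M,p,[-48,0,35],18);to(M,p,[-48,0,9],18)
cv2.imwrite("pics/side4.png",grab_frame("side")["frame"])
E
```

```text
t 9.175 TCP_h [-11.2  -1.5 186. ] tilt 17.9 yaw -0.02 roll 0.1 low edge [-47.6  -1.5 135.9] far edge [ 47.6  -1.5 166.6] F [ 0.7  0.7 -1.3] 54.6 0.0596
18967 top z -10.949226345711846 front x [49.19669016 49.69624295 50.03285551] y [-35.38188388 -31.79943021  32.56009338  35.97953155] slope [  0.03430089 -11.82821297]
[-48, 0, 35] 18 shift [-1.049 -0.054  3.193] rot [ 0.022  0.019 -0.004]
[-48, 0, 9] 18 shift [-1.315 -0.055  4.018] rot [ 0.022  0.019 -0.004]
```

View pics/side4.png

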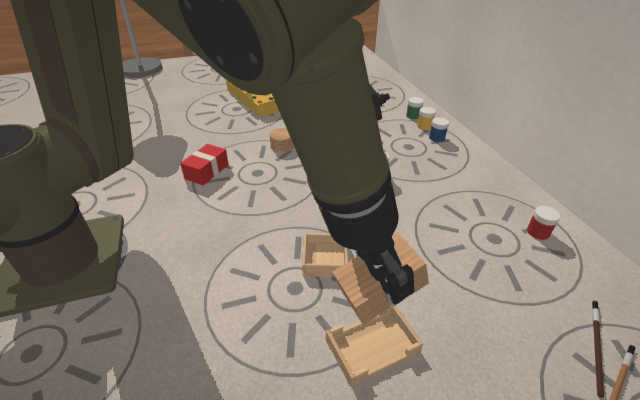

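The side view shows the pile at (382,278), low end toward the robot, above the box at (374,345). I check whether the pile has slipped in pitch within the grip.

```bash
python3 - <<'E'
from st import *
s,M,p=st()
f=grab_frame("wrist");P=pts(f)
W=R.from_quat(s["tool_rot"][[1,2,3,0]]).as_matrix()
L=(P*1000-s["ee_pos"]*1000)@W
Q=L[(L[...,2]>-20)&(L[...,2]<-5)&(abs(L[...,1])<24)&(L[...,0]>12)&(L[...,0]<46)]
for a in range(12,46,6):
    q=Q[(Q[:,0]>=a)&(Q[:,0]<a+6)];print(a,len(q),np.median(q[:,2]).round(2))
A=np.c_[Q[:,:2],np.ones(len(Q))];print(np.linalg.lstsq(A,Q[:,2],rcond=None)[0])
q=L[(abs(L[...,1])<24)&(L[...,0]>46)&(L[...,0]<54)&(L[...,2]>-6)&(L[...,2]<30)];print(len(q),np.percentile(q[:,0],[5,50,95]),np.polyfit(q[:,2],q[:,0],1))
E
```

```text
t 9.275 TCP_h [-10.8  -1.1 186.1] tilt 17.94 yaw 0.04 roll 0.11 low edge [-47.1  -1.2 136. ] far edge [ 48.1  -1.1 166.8] F [-0.9  0.7 -0.9] 54.6 0.0591
12 1726 -10.92
18 1786 -10.92
24 1880 -10.9
30 1958 -10.92
36 2064 -10.9
42 1423 -10.86
[ 1.49281960e-03 -3.90645228e-04 -1.09510612e+01]
2171 [49.16707218 49.52643063 49.77517843] [6.90237884e-04 4.95025354e+01]
```

No slip: the top is parallel to the tool. Descend tilted by the near end wall.

Request:
{"fn": "servo_tool", "kwargs": {
  "moves": [
    {"x":-0.16,"y":-0.04,"z":0.5,"rx":0.02,"ry":0,"rz":0},
    {"x":-0.26,"y":0,"z":0.8,"rx":0,"ry":0,"rz":0},
    {"x":-0.26,"y":0,"z":0.8,"rx":0,"ry":0,"rz":0},
    {"x":-0.23,"y":0,"z":0.7,"rx":0,"ry":0,"rz":0},
    {"x":-0.14,"y":0,"z":0.4,"rx":0,"ry":0,"rz":0},
    {"x":0,"y":0,"z":0,"rx":0,"ry":0,"rz":0},
    {"x":0,"y":0,"z":0,"rx":0,"ry":0,"rz":0}
  ]
}}

```text
time: 10.2
ee_pos: [0.4863, -0.3347, 0.0853]
tool_rot: [-0.011, 0.985, 0.069, 0.156]
force: [-0.1, 0.3, -2.7]
opening: 0.0591
grasp_force: 54.6
```

```bash
python3 - <<'E'
from st import *
s,M,p=st()
to(M,p,[-47.5,0,9],18)
E
```

```text
t 10.2 TCP_h [-11.5   0.4  85.3] tilt 17.99 yaw -0.0 roll 0.01 low edge [-47.8   0.4  35.2] far edge [47.3  0.4 66. ] F [-0.1  0.3 -2.7] 54.6 0.0591
[-47.5, 0, 9] 18 shift [-0.261  0.014  0.832] rot [ 0.001  0.002 -0.001]
```

Request:
{"fn": "servo_tool", "kwargs": {
  "moves": [
    {"x":-0.1,"y":0,"z":0.32,"rx":0,"ry":0,"rz":0},
    {"x":-0.1,"y":0.01,"z":0.32,"rx":0,"ry":0,"rz":0},
    {"x":-0.06,"y":0,"z":0.19,"rx":0,"ry":0,"rz":0},
    {"x":0,"y":0,"z":0,"rx":0,"ry":0,"rz":0},
    {"x":0,"y":0,"z":0,"rx":0,"ry":0,"rz":0}
  ]
}}

```text
time: 10.82
ee_pos: [0.4861, -0.3347, 0.0587]
tool_rot: [-0.011, 0.985, 0.069, 0.156]
force: [-0.3, -0.1, -1.7]
opening: 0.0594
grasp_force: 54.6
```

```bash
python3 - <<'E'
from st import *
s,M,p=st()
# pivot rows: per-step shifts
n=9;prev=None
for i in range(n+1):
    th=18*(1-i/n);e=np.array([-47.5-2.3*i/n,0,9-2*i/n]);t=np.radians(th)
    T=np.array([[np.cos(t),0,np.sin(t)],[0,-1,0],[np.sin(t),0,-np.cos(t)]]);q=e-T@[-50,0,36.5]
    if prev is not None: print(i,(prev[0].T@(q-prev[1])/30).round(3))
    prev=(T,q)
to(M,p,[-47.5,0,9],18)
cv2.imwrite("pics/side5.png",cv2.resize(grab_frame("side")["frame"][200:400,260:500],(720,600)))
E
```

```text
t 10.825 TCP_h [-11.6   0.4  58.7] tilt 17.96 yaw -0.03 roll -0.04 low edge [-47.9   0.5   8.6] far edge [47.2  0.4 39.4] F [-0.3 -0.1 -1.7] 54.6 0.0594
1 [0.031 0.    0.063]
2 [0.031 0.    0.064]
3 [0.031 0.    0.064]
4 [0.032 0.    0.064]
5 [0.032 0.    0.065]
6 [0.032 0.    0.065]
7 [0.032 0.    0.065]
8 [0.032 0.    0.066]
9 [0.033 0.    0.066]
[-47.5, 0, 9] 18 shift [ 0.017  0.015 -0.009] rot [-0.006  0.008 -0.005]
```

View pics/side5.png

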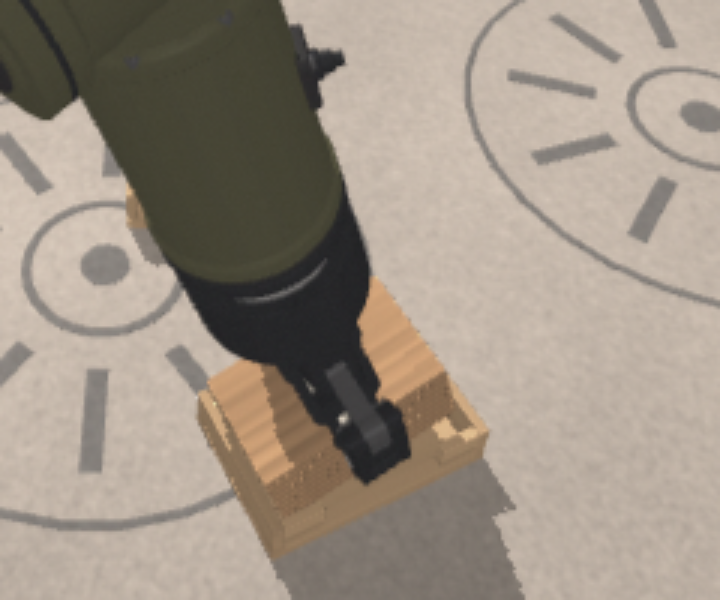

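The low end is inside the near wall at (270,480), the far end is raised, and there is no contact force. Lay it flat, pivoting about the low edge.

Request:
{"fn": "servo_tool", "kwargs": {
  "moves": [
    {"x":0.034,"y":0,"z":0.064,"rx":0,"ry":-0.4,"rz":0},
    {"x":0.034,"y":0,"z":0.064,"rx":0,"ry":-0.4,"rz":0},
    {"x":0.034,"y":0,"z":0.064,"rx":0,"ry":-0.4,"rz":0},
    {"x":0.034,"y":0,"z":0.064,"rx":0,"ry":-0.4,"rz":0},
    {"x":0.034,"y":0.015,"z":0.065,"rx":0,"ry":-0.4,"rz":0},
    {"x":0.034,"y":0,"z":0.065,"rx":0,"ry":-0.4,"rz":0},
    {"x":0.034,"y":0,"z":0.065,"rx":0,"ry":-0.4,"rz":0},
    {"x":0.034,"y":0,"z":0.065,"rx":0,"ry":-0.4,"rz":0},
    {"x":0.034,"y":0,"z":0.065,"rx":0,"ry":-0.4,"rz":0},
    {"x":0,"y":0,"z":0,"rx":0,"ry":0,"rz":0},
    {"x":0,"y":0,"z":0,"rx":0,"ry":0,"rz":0}
  ]
}}

```text
time: 12.25
ee_pos: [0.4979, -0.3332, 0.0434]
tool_rot: [-0.0, 0.998, 0.07, -0.0]
force: [-0.5, 0.3, -0.9]
opening: 0.0589
grasp_force: 54.6
```

```bash
python3 - <<'E'
from st import *
s,M,p=st()
to(M,p,[-50,0,6],0)
E
```

```text
t 12.25 TCP_h [ 0.3  0.2 43.4] tilt -0.01 yaw -0.01 roll -0.05 low edge [-49.7   0.3   6.9] far edge [50.3  0.3  6.9] F [-0.5  0.3 -0.9] 54.6 0.0589
[-50, 0, 6] 0 shift [-0.009  0.008  0.029] rot [-0.009  0.002 -0.002]
```

Flat, about 1 mm above the floor. Settle it down gently.

Request:
{"fn": "servo_tool", "kwargs": {
  "moves": [
    {"x":0,"y":0,"z":0.03,"rx":0,"ry":0,"rz":0},
    {"x":0,"y":0,"z":0.02,"rx":0,"ry":0,"rz":0},
    {"x":0,"y":0,"z":0,"rx":0,"ry":0,"rz":0},
    {"x":0,"y":0,"z":0,"rx":0,"ry":0,"rz":0}
  ]
}}

```text
time: 12.75
ee_pos: [0.4978, -0.3333, 0.043]
tool_rot: [-0.0, 0.998, 0.07, 0.0]
force: [-1.6, 2.8, 6.1]
opening: 0.0592
grasp_force: 55.6
```

It is resting on the floor (+6 N). Release and then retreat straight up.

Request:
{"fn": "servo_tool", "kwargs": {
  "moves": [
    {"x":0,"y":0,"z":0,"rx":0,"ry":0,"rz":0},
    {"x":0,"y":0,"z":0,"rx":0,"ry":0,"rz":0},
    {"x":0,"y":0,"z":0,"rx":0,"ry":0,"rz":0},
    {"x":0,"y":0,"z":0,"rx":0,"ry":0,"rz":0},
    {"x":0,"y":0,"z":0,"rx":0,"ry":0,"rz":0},
    {"x":0,"y":0,"z":0,"rx":0,"ry":0,"rz":0}
  ],
  "claw": 100
}}

```text
time: 13.5
ee_pos: [0.498, -0.3333, 0.0417]
tool_rot: [-0.0, 0.998, 0.07, -0.0]
force: [-0.7, -1.1, 0.5]
opening: 0.0853
grasp_force: 0.0
```

Request:
{"fn": "servo_tool", "kwargs": {
  "moves": [
    {"x":0,"y":0,"z":-0.3,"rx":0,"ry":0,"rz":0},
    {"x":0,"y":0,"z":-0.6,"rx":0,"ry":0,"rz":0},
    {"x":0,"y":0,"z":-1,"rx":0,"ry":0,"rz":0},
    {"x":0,"y":0,"z":-1,"rx":0,"ry":0,"rz":0},
    {"x":0,"y":0,"z":-1,"rx":0,"ry":0,"rz":0},
    {"x":0,"y":0,"z":-1,"rx":0,"ry":0,"rz":0},
    {"x":-0.8,"y":0,"z":-0.8,"rx":0,"ry":0,"rz":0},
    {"x":-0.8,"y":0,"z":0,"rx":0,"ry":0,"rz":0},
    {"x":0,"y":0,"z":0,"rx":0,"ry":0,"rz":0}
  ]
}}

```text
time: 14.62
ee_pos: [0.4481, -0.3396, 0.2123]
tool_rot: [-0.001, 0.998, 0.069, -0.001]
force: [-0.3, 0.3, -0.2]
opening: 0.0851
grasp_force: 0.0
```

```bash
python3 - <<'E'
from m import *
f=grab_frame("wrist");P=pts(f);cv2.imwrite("pics/w6.png",f["frame"])
k=(np.hypot(P[...,0]-.4977,P[...,1]+.3335)<.075)
print(rect(P,k,.048,.062)); Q=P[k&(P[...,2]>.05)&(P[...,2]<.062)]
print(np.linalg.lstsq(np.c_[Q[:,:2]-Q[:,:2].mean(0),np.ones(len(Q))],Q[:,2],rcond=None)[0],sense()["time"])
f=grab_frame("scene");P=pts(f);S=(400,640)
print("rounds",rect(P,box(S,425,245,465,290),.034,.05),"jar",rect(P,box(S,300,270,335,310),.05,.07))
E
```

```text
[ 4.975e+02 -3.343e+02  9.970e+01  6.030e+01  7.900e+00  5.390e+01
  8.159e+03]
[-0.0010013  -0.00037545  0.05388486] 14.675
rounds [496.7 287.3  64.2  62.4   2.5  39.7 645. ] jar [691.7  83.5  45.1  43.5  70.3  60.1 376. ]
```

View pics/w6.png

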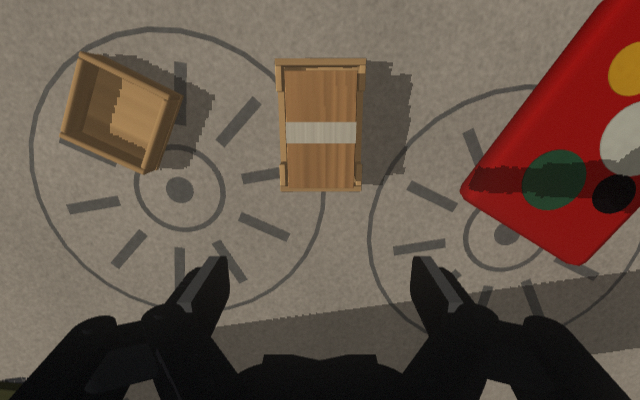

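The pile is seated flat and centred in the box at (320,125), with its top at 54 mm. The coasters and jar have not moved, and the gripper is clear.

```bash
python3 -c "
from bench import *
print(finish_job())"
```

```text
the job is handed in; nothing more can be done
None
```

The banded wooden pile went into the notched oblong box tilted 18° at the near end wall, was laid flat while still held and then released, and the job was handed in at about 15 s with the coasters and jar unmoved.

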